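# Slide the doorbell receiver back into its bracket

## Task

The doorbell receiver is lying loose on the key shelf; put it back in its bracket. Line it up with the open end of the track, slide it in under the lips and push it on firmly, but without ramming the stop, until it clicks fully home against the stop, lying flat, then let go. Leave everything else on the shelf where it is.

Things in the scene. Friction and masses are not known exactly. Their poses are not given: they have to be found in the camera images.
- receiver: Doorbell receiver: loose white plastic box lying flat, about 0.25 kg. Housing 130 (its x) x 88 mm (y), 40 mm tall: too wide to grip, push it. Round button towards the rear, speaker slots towards the nose. Origin: centre of underside; +x to the nose, z up. It starts before the bracket's mouth, 50-95 mm off the track's centre line on the robot's side, turned up to 0.35 rad, nose towards the bracket
- receiver_nose (a point): Middle of the receiver's nose edge at the underside, 65 mm ahead of its origin; axes as the receiver's. The foot is a flange 8 mm thick, 112 mm wide: it stands out 12 mm beyond the housing on both long sides, its nose corners rounded 12 mm. In each flange edge is a notch 16 mm long, its middle 50 mm behind the nose
- receiver_rear (a point): Middle of the receiver's flat rear face, 20 mm above the shelf, 65 mm behind its origin; axes as the receiver's. No flange sticks out at nose or rear. The housing's side faces are at y = +-44 mm. Pushed with two fingers set apart, a face turns flush to them
- bracket: Aluminium bracket fixed on the shelf: a track of two rails, 14 mm high, with inward lips, one end open (mouth), the other shut by a 24 mm high stop bar. Origin: middle of the mouth at shelf level; +x is the way in (roughly world -y), +y roughly away from the robot. Rails x = 0 to 130 mm, 116 mm apart inside; lips 96 mm apart, 10.5 mm free below, so the foot fits only from the mouth
- track_mouth (a point): Same point and axes as the bracket's origin. Flared guides here, 14 mm high, widen the way from 116 to 140 mm at x = -30 mm (outer corners at y = +-75 mm). The shelf is the track's floor, no step. With the receiver home its rear stands 15 to 45 mm out of the mouth; above 14 mm height nothing of the rails hinders pushing the rear
- clip_left (a joint): Spring clip hidden under the +y lip: a round nub (radius 8 mm) standing 4.5 mm into the track, 50 mm before the stop bar, carried with it. 0 = out, 0.006 m = pressed aside. The foot's nose presses both clips aside from about 50 mm before home, which takes about 6 to 12 N of push; both spring back into the foot's notches (a click) as the nose meets the stop bar
- clip_right (a joint): The same clip under the -y lip. Stop bar and clips sit on one end block, clamped on the rails (it takes 100 N to shift): the stop bar's inner face is somewhere from x = 85 to 115 mm of the bracket, different each time and not given, so the receiver's home must be felt or seen
- snail: white ceramic snail figurine, 80 x 32 mm, 62 mm tall, fragile; bystander, close beside the bracket on the robot's side. Origin under its middle
- peg: wooden clothes peg lying flat, 75 x 14 x 10 mm; bystander, close beside the bracket on the robot's side. Origin under its middle
- key_ring: steel ring with two flat keys, about 85 x 55 x 4 mm; bystander. Origin under the ring's centre
- glasses_case: red glasses case, 160 x 60 x 38 mm; bystander. Origin under its middle
- bowl: small blue ceramic bowl, 110 mm across, 45 mm tall; bystander. Origin under its middle
- gel_bottle: pale translucent bottle, 52 mm across, 140 mm tall; bystander. Origin under its middle
- power_bank: flat black power bank, 140 x 68 x 16 mm; bystander. Origin under its middle
There are look-alikes about, which are no part of the job. Several things look just like the receiver: the one meant starts farthest to the robot's left.

How it is judged:
On the way:
1. the receiver's foot has entered the track from the open end, in line with it, and its nose is between the rails, 15 to 60 mm in from the mouth (y of receiver_nose in the frame of bracket between -0.004 and 0.004 m and angle between the x axis of receiver and the x axis of bracket, either way round below 0.06 rad and height (world z) of receiver below 0.004 m and x of receiver_nose in the frame of bracket between 0.015 and 0.06 m), for 0.1 s.
At the end, for the whole second after the job is handed in: The receiver lies flat and at rest in the bracket, home at the stop bar (nose more than 80 mm in from the mouth and both clips sprung back into its notches, joints under 1.5 mm), within 4 mm of the track's centre line and 0.06 rad of its direction, underside less than 4 mm off the shelf (y of receiver_nose in the frame of bracket between -0.004 and 0.004 m and angle between the x axis of receiver and the x axis of bracket, either way round below 0.06 rad and height (world z) of receiver below 0.004 m and x of receiver_nose in the frame of bracket above 0.08 m and value of joint each of clip_left, clip_right below 0.0015 m and linear speed of receiver below 0.01 m/s); the robot touches nothing.
It fails at once if the receiver is rammed: more than 40 N between it and the bracket (contact force between receiver and bracket above 40 N).
It fails at once if the receiver is tipped by more than 0.4 rad (angle between receiver's own z axis and vertical above 0.4 rad).
It fails at once if a bystander is moved by more than 20 mm or the snail or bottle is tipped over (distance of any of snail, peg, key_ring, glasses_case, bowl, gel_bottle, power_bank from where it was at the start of the episode above 0.02 m or angle between any of snail, gel_bottle's own z axis and vertical above 0.5 rad).
It also fails if it takes over 43 s, if anything falls off the work surface, if the arm or the gripper's body presses on something with over 40 N, if the wrist force passes 120 N, or if a joint passes its speed limit or range.

## Robot

A 6-joint arm with a two-finger parallel gripper is mounted at the origin on the work surface. World frame = base frame: x ahead of the robot, y to its left, z up, the work surface at z = 0. Lengths are in m, angles in rad, forces in N, time in s.
With the tool pointing down it reaches from about 0.375 to 0.975 m from the base axis. Payload 3.8 kg.
Tool frame: the origin (TCP) lies midway between the tips of the shut fingers; the grasp point (between the pads) lies behind it (bot.grip_depth is the z of the grasp point in the tool frame, in m); z points along the fingers, y is the line along which they close (so a half turn about z gives the same grasp; the last joint's range is limited). The gripper opens to 88 mm and grips with 3 to 60 N. Pads are 18 mm wide; open, the fingers measure 123 mm over their backs; the gripper's body (75 mm by 187 mm) begins 45 mm behind the grasp point.
Start: joints at [1.232, 0.264, 1.604, -0, 1.274, -0.037], TCP at [0.201, 0.644, 0.239] pointing down, gripper open.
Joint ranges: [-2.63, 2.63], [-0.94, 2.18], [0.31, 2.57], [-1.31, 4.45], [0, 2.66], [-2.55, 2.55]. Speed limits (rad/s): [2.57, 2.57, 3.14, 3.14, 3.14, 3.14].

## Interface

Orientations are given as a rotation vector (axis times angle).
In Python, from station import bot gives the robot as it stands.
- The arm moves only by the tool play_rows, never from a script. Its arguments are lists of equal length, an entry for each row: "translation": the shift along the tool's x, y, z in cm, a list of three; "turn": the turn, a rotation vector about the tool's x, y, z in degrees, a list of three; "fingers": the opening, from -1 (shut) to 1 (fully open), so that 0 is half open. A call has 1 to 20 rows; each row is the pose to reach, as a shift and turn from the pose commanded when the call began, along the tool's axes at that moment; what a row does not reach only later rows make up. A row lasts 1/10 s, in which the tool goes at most 50 mm and 8.59 degrees, less where a joint would pass 70% of its speed; a pose out of reach is approached as far as the arm can. A call with a gripper value outside its range is refused whole. The fingers move at their own pace and stop on an object; "force" is the grip in N (left out, the last holds). Time passes only in rows, so rows that repeat a pose let the fingers close. It gives the time, the measured TCP pose, the force, the opening and the grip force at its end, in the units of the state.
- bot.read_state(): the state, without advancing time (a new reading comes with each control period).
- bot.get_image(name): name is "scene" or "top" or "wrist"; returns the picture (420x560x3 uint8, red, green, blue); there is no depth.
- bot.camera_model(name): a dict with "mtx" (3x3 intrinsics, pixels), "R" (3x3) and "t" (3): a world point X has camera coordinates R X + t. Camera axes: x right, y down, z forward; pixel columns grow to the right and rows downward; lengths in m; the calibration is good to about 2 mm. The wrist camera is an equidistant fisheye: a pixel r from the principal point sees the ray r / f radians off the axis. A picture is of the moment at which its call begins: read the wrist's pose just before it. camera_model takes no time and is no camera call; for the wrist camera it gives the pose at the moment of the call.
- bot.hand_in(): hands the job in; it is judged then, once.
Trained networks look in the newest picture that a camera, given by its name, has taken for a name from the list of things; names that differ only in an ending like _2 or _b are one class to them, and where a whole thing is asked for, a point or a joint stands for the part that bears it (a point fixed in the world has none). Each returns a list of dicts, best first, with "conf" (0 to 1); they miss things now and then, are a little off and sometimes report something else, mostly with a low value. They report only what shows in the picture. A call takes as long as a camera call. They do not tell look-alikes from the thing itself.
- bot.boxes_of(camera, query): "extent" ([left, top, width, height] in pixels, round what is visible of it).
- bot.outline_of(camera, query): "mask" (420x560 bool, what is visible of it) and "extent" ([left, top, width, height] in pixels, round what is visible of it).
The state is a dict: "time_s": time; "joint_positions": joint angles; "dq": joint speeds; "joint_efforts": joint torques, N m; "eef_pos": TCP position; "tool_rot": TCP orientation; "wrist_force": force on the tool from outside, world axes, zero at the start; "torque": the same for the moment, N m; "grip_width": finger opening in m; "gripper_force": force on a finger pad.
Only numpy, scipy, OpenCV 4.12 (cv2) and the standard library are available. Lean on these libraries where they do the work, as an engineer would, in place of code of your own. Each camera call takes 0.05 s, during which the arm holds its last target. There are 200 camera calls.

## Working session

There is one attempt and no reset: what is moved stays moved. The work goes in short steps, Python scripts to look and compute and a tool call to move; the robot and the scene stay as the last step left them, time stands still between calls to the robot, and variables do not carry over. Pictures are saved under pics/ and viewed, at most 10 in all, crops included, and the job is handed in when it is done.

Besides the shell and the picture viewer there is one more tool, called after "Request:" as name(argument=value, ...) on one line, values as JSON. play_rows: Moves the arm, as the interface text tells. Its arguments: {"type":"object","properties":{"translation":{"type":"array","items":{"type":"array","items":{"type":"number"}}},"turn":{"type":"array","items":{"type":"array","items":{"type":"number"}}},"fingers":{"type":"array","items":{"type":"number"}},"force":{"type":"number"}},"required":["translation","turn","fingers"]}

```bash
mkdir -p pics
cat > h.py <<'E'
import numpy as np,cv2
from station import bot
def px2w(cam,uv,z):
    m=bot.camera_model(cam);K=np.array(m["mtx"]);R=np.array(m["R"]);t=np.array(m["t"])
    uv=np.atleast_2d(uv).astype(float)
    d=np.c_[uv,np.ones(len(uv))]@np.linalg.inv(K).T@R
    c=-R.T@t
    return (c+d*((z-c[2])/d[:,2])[:,None])[:,:2]
def w2px(cam,X):
    m=bot.camera_model(cam);p=np.atleast_2d(X)@np.array(m["R"]).T+np.array(m["t"])
    p=p@np.array(m["mtx"]).T
    return p[:,:2]/p[:,2:]
def save(cam,n):
    im=bot.get_image(cam);cv2.imwrite(f"pics/{n}.png",cv2.cvtColor(im,cv2.COLOR_RGB2BGR));return im
E
python3 - <<'E'
from h import *
a=save("top","t0");b=save("scene","s0")
for cam in("top","scene"):
  for q in("receiver","bracket","snail","peg"):
    for r in bot.outline_of(cam,q)[:4]:
      m=r["mask"].astype(np.uint8);ys,xs=np.nonzero(m)
      rc=cv2.minAreaRect(np.c_[xs,ys].astype(np.float32))
      print(cam,q,round(r["conf"],2),r["extent"],np.round(rc[0]),np.round(rc[1]),round(rc[2]), px2w(cam,[rc[0]],0.04 if q=="receiver" else 0.014).round(3) )
print(bot.read_state()); m=bot.camera_model("top");print(m)
E
```

```text
top receiver 0.84 [186.6, 161.2, 53.1, 48.9] [211. 184.] [54. 44.] 9 [[0.636 0.204]]
top receiver 0.67 [242.2, 252.7, 62.2, 66.8] [273. 287.] [54. 46.] 56 [[0.385 0.044]]
top bracket 0.96 [273.2, 153.6, 71.7, 65.8] [309. 185.] [63. 58.] 13 [[ 0.643 -0.041]]
top snail 0.89 [279.3, 219.2, 32.1, 20.9] [294. 228.] [34. 13.] 13 [[ 0.533 -0.006]]
top snail 0.18 [273.8, 153.0, 70.9, 67.2] [308. 185.] [63. 58.] 13 [[ 0.643 -0.039]]
top peg 0.61 [314.0, 236.1, 27.7, 7.8] [326. 240.] [27.  5.] 5 [[ 0.503 -0.087]]
scene receiver 0.9 [304.4, 182.0, 48.5, 38.0] [331. 199.] [33. 44.] 50 [[0.657 0.185]]
scene receiver 0.9 [216.5, 179.4, 41.2, 32.3] [237. 194.] [42. 30.] 3 [[0.405 0.022]]
scene receiver 0.58 [230.3, 228.8, 16.2, 16.7] [238. 236.] [ 5. 22.] 55 [[ 0.526 -0.113]]
scene bracket 0.83 [249.5, 226.8, 69.7, 49.2] [284. 247.] [42. 58.] 57 [[ 0.646 -0.044]]
scene snail 0.81 [250.0, 206.5, 24.1, 23.1] [264. 218.] [16. 25.] 55 [[0.525 0.011]]
{'time_s': 0.5, 'joint_positions': array([ 1.23211812e+00,  2.63961854e-01,  1.60402387e+00,  3.66713386e-05,
        1.27370178e+00, -3.69176578e-02]), '
[... 227 characters left out ...]
325063e-02, -5.08996698e-05]), 'eef_pos': array([0.20060682, 0.64448222, 0.23865109]), 'tool_rot': array([-4.72216802e-01, -3.10584738e+00,  1.36086988e-04]), 'wrist_force': array([-0.65201336,  0.01067431,  0.12465162]), 'torque': array([-0.02641932,  0.0216319 , -0.04135962]), 'gripper_force': 0.0, 'grip_width': 0.08846848315336858}
{'mtx': array([[476.24186561,   0.        , 279.28380058],
       [  0.        , 476.24186561, 203.89265179],
       [  0.        ,   0.        ,   1.        ]]), 'R': array([[ 0.01815608, -0.99977662,  0.01081982],
       [-0.99458833, -0.01916693, -0.10211117],
       [ 0.10229575, -0.00890733, -0.99471415]]), 't': array([0.02230292, 0.59136944, 1.1659937 ])}
```

View pics/t0.png

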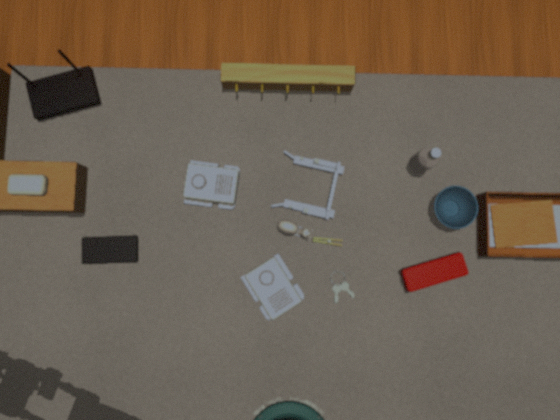

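View pics/s0.png

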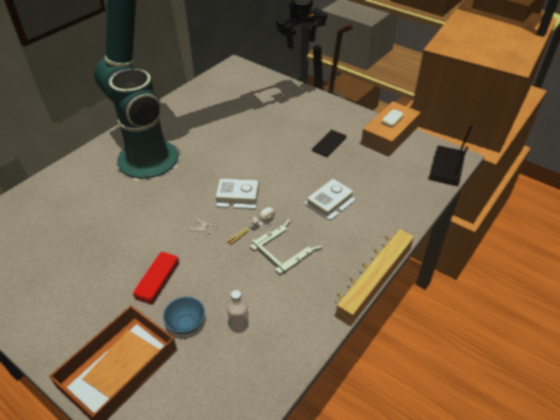

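The top picture shows the leftmost receiver at (211,184) and the bracket at (309,185), mouth to the left and tilted about 11°. The look-alike is at (273,287), and the snail and peg are at (294,228) and (326,240). I'll move over the receiver and mouth for a closer wrist view.

Request:
play_rows(translation=[[-57,-38,-6],[-57,-38,-6],[-57,-38,-6],[-57,-38,-6],[-57,-38,-6],[-57,-38,-6],[-57,-38,-6],[-57,-38,-6],[-57,-38,-6],[-57,-38,-6],[-57,-38,-6],[-57,-38,-6],[-57,-38,-6],[-57,-38,-6],[-57,-38,-6],[-57,-38,-6],[-57,-38,-6]], turn=[[0,0,-6],[0,0,-6],[0,0,-6],[0,0,-6],[0,0,-6],[0,0,-6],[0,0,-6],[0,0,-6],[0,0,-6],[0,0,-6],[0,0,-6],[0,0,-6],[0,0,-6],[0,0,-6],[0,0,-6],[0,0,-6],[0,0,-6]], fingers=[0.4,0.4,0.4,0.4,0.4,0.4,0.4,0.4,0.4,0.4,0.4,0.4,0.4,0.4,0.4,0.4,0.4])

```text
time_s: 2.2
eef_pos: [0.6312, 0.113, 0.2985]
tool_rot: [-0.308, -3.126, -0.001]
wrist_force: [-0.2, 0.1, 0.3]
grip_width: 0.0614
gripper_force: 0.0
```

Run:
```python
from h import *
s=bot.read_state();m=bot.camera_model("wrist");im=save("wrist","w0")
print(s["eef_pos"],s["tool_rot"],s["grip_width"],bot.grip_depth,s["dq"].round(3))
R=np.array(m["R"]);print("cam",-R.T@m["t"],R[2],m["mtx"])
for q in("receiver","bracket"):
  for r in bot.outline_of("wrist",q)[:3]: print(q,r["conf"],r["extent"])
# upscale
b=cv2.cvtColor(im,cv2.COLOR_RGB2BGR)
cv2.imwrite("pics/w0b.png",cv2.resize(b,(800,600),interpolation=cv2.INTER_CUBIC))
```

```text
[0.63124182 0.11302363 0.29847411] [-3.08126987e-01 -3.12561217e+00 -5.43090853e-04] 0.061418820098577194 -0.0187 [ 0.016 -0.007  0.004 -0.002  0.001 -0.002]
cam [0.56195549 0.12660919 0.44410202] [ 0.26652011 -0.05329752 -0.96235462] [[325.1922621    0.         279.81040962]
 [  0.         325.1922621  207.169898  ]
 [  0.           0.           1.        ]]
receiver 0.97 [139.4, 0.5, 119.3, 66.8]
receiver 0.79 [300.7, 117.1, 97.7, 87.5]
```

View pics/w0b.png

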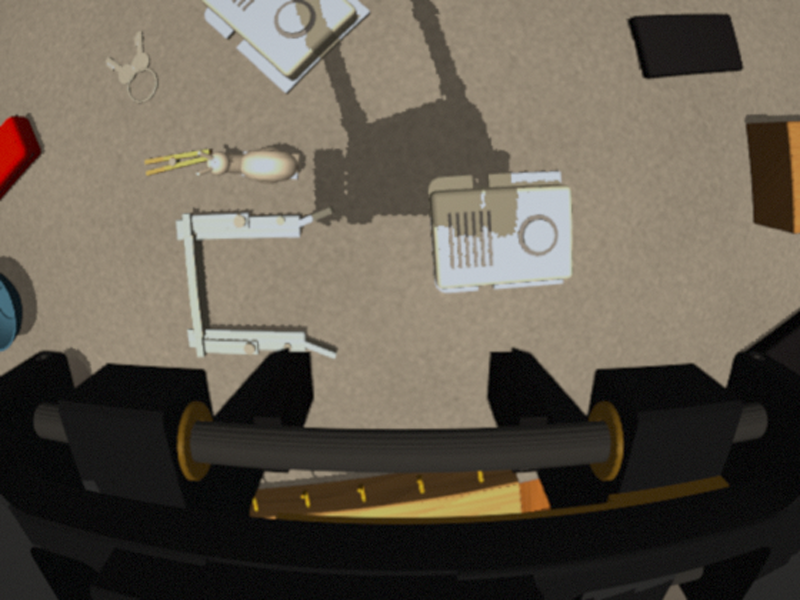

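The wrist picture shows the bracket clearly (rails at x 180–300, y 215–355), and the receiver at (500,232). I'll rectify this view to a plan at rail-top height to measure it.

```bash
cat >> h.py <<'E'
def wproj(X,m=None):
    m=m or bot.camera_model("wrist");K=np.array(m["mtx"]);p=np.asarray(X)@np.array(m["R"]).T+np.array(m["t"])
    r=np.linalg.norm(p[...,:2],axis=-1);th=np.arctan2(r,p[...,2])
    k=(th/np.maximum(r,1e-9))[...,None]*p[...,:2]
    return k*K[0,0]+K[:2,2]
def plan(im,m,z,x1,y1,w,h,s):
    """rows down = -x from x1, cols right = -y from y1 ; s m/px"""
    c,r=np.meshgrid(np.arange(w),np.arange(h))
    X=np.stack([x1-r*s,y1-c*s,np.full(c.shape,z)],-1)
    uv=wproj(X,m).astype(np.float32)
    return cv2.remap(im,uv[...,0],uv[...,1],cv2.INTER_CUBIC)
E
python3 - <<'E'
from h import *
m=bot.camera_model("wrist");im=cv2.imread("pics/w0.png")
p=plan(im,m,0.014,0.78,0.27,800,480,0.0005)
p=cv2.convertScaleAbs(p,alpha=1.2)
cv2.imwrite("pics/p0.png",p)
E
```

```text
(no output)
```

View pics/p0.png

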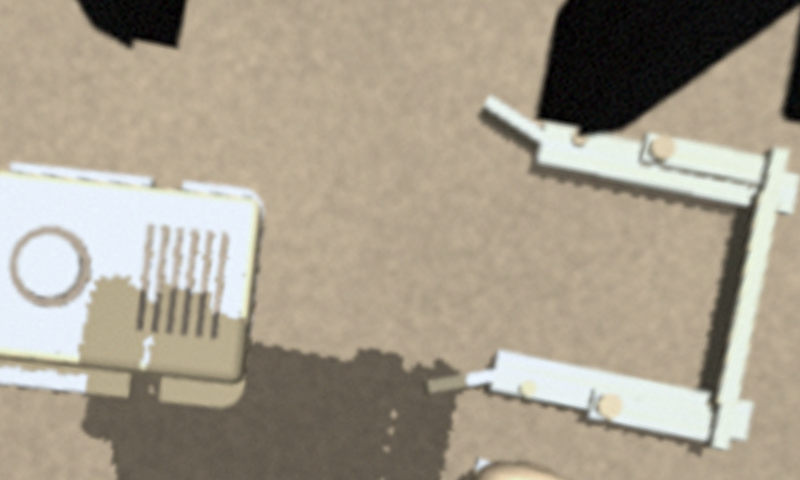

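Mouth ≈ (0.6515, 0.0107), track yaw 11.15°. In the bracket frame the receiver origin is at (-192, -51) mm and turned about 5° off. Tool axes already match the bracket: tool x = −y_b and tool y = −x_b. I'll go down beside the robot-side face.

Request:
play_rows(translation=[[5,5,3],[9,9.5,8],[9,9.5,13],[9,9.5,18],[9,9.5,23],[9,9.5,26],[9,9.5,28],[9,9.5,28],[9,9.5,28]], turn=[[0,0,0],[0,0,0],[0,0,0],[0,0,0],[0,0,0],[0,0,0],[0,0,0],[0,0,0],[0,0,0]], fingers=[0.4,0.4,0.4,0.4,0.4,0.4,0.4,0.4,0.4])

```text
time_s: 3.25
eef_pos: [0.5616, 0.2236, 0.0188]
tool_rot: [-0.307, -3.125, 0.001]
wrist_force: [-0.4, 0.1, -0.0]
grip_width: 0.0618
gripper_force: 0.0
```

Request:
play_rows(translation=[[-1,0,0],[-1.5,0,0],[-2,0,0],[-2.5,0,0],[-3,0,0],[-3.5,0,0],[-4,0,0],[-4.5,0,0],[-5,0,0],[-5.4,0,0],[-5.8,0,0],[-6.2,0,0],[-6.6,0,0],[-6.9,0,0],[-7.1,0,0],[-7.2,0,0]], turn=[[0,0,0],[0,0,0],[0,0,0],[0,0,0],[0,0,0],[0,0,0],[0,0,0],[0,0,0],[0,0,0],[0,0,0],[0,0,0],[0,0,0],[0,0,0],[0,0,0],[0,0,0],[0,0,0]], fingers=[0.4,0.4,0.4,0.4,0.4,0.4,0.4,0.4,0.4,0.4,0.4,0.4,0.4,0.4,0.4,0.4])

```text
time_s: 4.85
eef_pos: [0.6331, 0.2088, 0.0185]
tool_rot: [0.309, 3.126, -0.0]
wrist_force: [-1.5, 1.1, -0.2]
grip_width: 0.0614
gripper_force: 0.7
```

```bash
cat >> h.py <<'E'
M=np.array([.6515,.0107]);A=np.radians(11.15)
ex=np.array([-np.sin(A),-np.cos(A)]);ey=np.array([np.cos(A),-np.sin(A)])
def b(p): d=np.asarray(p)[...,:2]-M; return np.stack([d@ex,d@ey],-1)
def planb(im,m,z,x0,y0,w,h,s):
    """plan in bracket frame: cols = x_b from x0, rows down = -y_b from y0"""
    c,r=np.meshgrid(np.arange(w),np.arange(h))
    P=M+(x0+c*s)[...,None]*ex+(y0-r*s)[...,None]*ey
    uv=wproj(np.dstack([P,np.full(c.shape,z)]),m).astype(np.float32)
    return cv2.remap(im,uv[...,0],uv[...,1],cv2.INTER_CUBIC)
E
python3 - <<'E'
from h import *
s=bot.read_state();m=bot.camera_model("wrist");im=save("wrist","w1");im=cv2.cvtColor(im,cv2.COLOR_RGB2BGR)
print(s["eef_pos"],b(s["eef_pos"]),s["wrist_force"],s["tool_rot"])
cv2.imwrite("pics/w1b.png",cv2.resize(cv2.convertScaleAbs(im,alpha=1.2),(700,525),interpolation=cv2.INTER_CUBIC))
E
```

```text
[0.63308363 0.20884512 0.01853172] [-0.19084366 -0.0563857 ] [-1.47346239  1.14212371 -0.23658664] [ 3.09265953e-01  3.12632983e+00 -2.82629080e-05]
```

View pics/w1b.png

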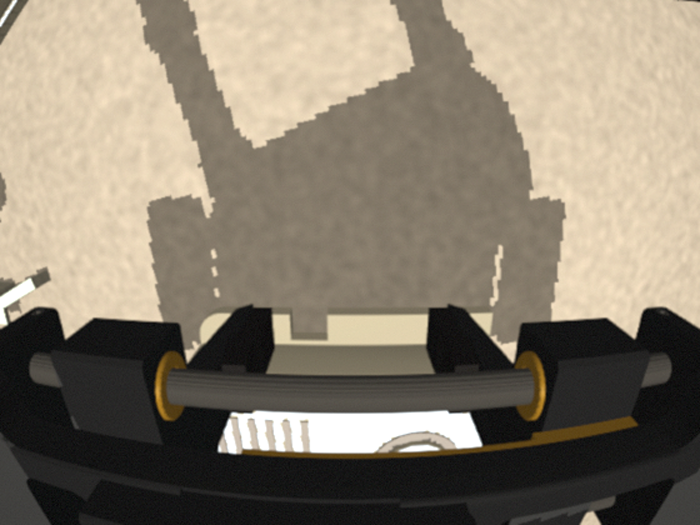

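The fingers are flush on the robot-side face. The flange edge (row 308) and the notch (x 290–328) are visible, so I'll measure the lateral offset from that edge.

Run:
```python
from h import *
from scipy.optimize import least_squares
m=bot.camera_model("wrist")
im=cv2.imread("pics/w1.png");g=cv2.cvtColor(im,cv2.COLOR_BGR2GRAY).astype(float)
def inv(u,v,z):
    f=lambda q: wproj(np.r_[M+q[0]*ex+q[1]*ey,z],m)-[u,v]
    return least_squares(f,[-.19,-.06]).x
for c in (225,232,270,290,310,320,335,385):
    col=g[225:275,c-1:c+2].mean(1);k=np.argmax(np.diff(col));r=225+k+.5
    print(c,r,inv(c,r,0).round(4),inv(c,r,.008).round(4))
print(inv(290*.8,330*.8,.008),inv(328*.8,330*.8,.008),inv(200*.8,330*.8,.008))
```

```text
225 251.5 [-0.1602 -0.055 ] [-0.1617 -0.0585]
232 271.5 [-0.1634 -0.0426] [-0.1648 -0.0467]
270 251.5 [-0.1852 -0.0552] [-0.1855 -0.0587]
290 251.5 [-0.1962 -0.0552] [-0.196  -0.0587]
310 251.5 [-0.2072 -0.0551] [-0.2065 -0.0586]
320 251.5 [-0.2128 -0.055 ] [-0.2117 -0.0585]
335 251.5 [-0.2212 -0.0549] [-0.2198 -0.0584]
385 250.5 [-0.2505 -0.0548] [-0.2476 -0.0583]
[-0.16504092 -0.0512087 ] [-0.18136697 -0.05139756] [-0.12374231 -0.04990157]
```

The receiver is aligned and 2.6–3.4 mm short of the centre line. I'll push 3 mm more, back off and swing round to the rear.

Request:
play_rows(translation=[[-0.1,0,0],[-0.2,0,0],[-0.3,0,0],[-0.3,0,0],[-0.3,0,0]], turn=[[0,0,0],[0,0,0],[0,0,0],[0,0,0],[0,0,0]], fingers=[0.4,0.4,0.4,0.4,0.4])

```text
time_s: 5.4
eef_pos: [0.636, 0.2083, 0.0188]
tool_rot: [0.309, 3.126, 0.0]
wrist_force: [-0.9, 0.6, -0.5]
grip_width: 0.0617
gripper_force: 0.3
```

Request:
play_rows(translation=[[1,0,0],[2.5,0,0],[3,0,-3],[3,0,-7],[1,3,-7],[-1,5,-7],[-3,7,-7],[-5.35,9,-7],[-5.35,10.9,-7],[-5.35,10.9,-7],[-5.35,10.9,-7],[-5.35,10.9,-7],[-5.35,10.9,-7],[-5.35,10.9,-7],[-5.35,10.9,-7],[-5.35,10.9,-3],[-5.35,10.9,0],[-5.35,10.9,0],[-5.35,10.9,0]], turn=[[0,0,0],[0,0,0],[0,0,0],[0,0,0],[0,0,8],[0,0,16],[0,0,24],[0,0,32],[0,0,40],[0,0,48],[0,0,56],[0,0,64],[0,0,72],[0,0,80],[0,0,90],[0,0,90],[0,0,90],[0,0,90],[0,0,90]], fingers=[0.4,0.4,0.4,0.4,0.13,0.13,0.13,0.13,0.13,0.13,0.13,0.13,0.13,0.13,0.13,0.13,0.13,0.13,0.13])

```text
time_s: 7.3
eef_pos: [0.7087, 0.3047, 0.0182]
tool_rot: [-2.429, -1.992, 0.003]
wrist_force: [-0.1, 0.3, 0.4]
grip_width: 0.0498
gripper_force: 0.0
```

Run:
```python
from h import *
s=bot.read_state();print(s["time_s"],s["eef_pos"],b(s["eef_pos"]),s["tool_rot"],s["wrist_force"])
m=bot.camera_model("top");t=save("top","t1")
# bracket-frame plan from top camera at z=.04
c,r=np.meshgrid(np.arange(800),np.arange(400))
P=M+(-.28+c*.0005)[...,None]*ex+(.10-r*.0005)[...,None]*ey
uv=w2px("top",np.dstack([P,np.full(c.shape,.008)]).reshape(-1,3)).reshape(400,800,2).astype(np.float32)
p=cv2.remap(cv2.cvtColor(t,cv2.COLOR_RGB2BGR),uv[...,0],uv[...,1],cv2.INTER_CUBIC)
p=cv2.convertScaleAbs(p,alpha=1.4);p[200,::4]=(0,0,255)
cv2.imwrite("pics/t1b.png",p)
```

```text
7.3 [0.70873911 0.30465392 0.01818829] [-0.29947412 -0.00068561] [-2.42857258 -1.99207611  0.00262951] [-0.09153099  0.26044564  0.44036749]
```

View pics/t1b.png

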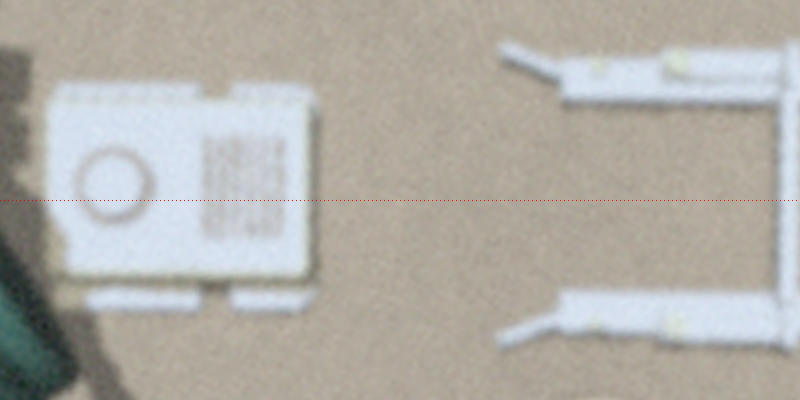

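The receiver and track centre lines coincide (both at row 197) and are parallel. I'll push it to the mouth now.

Request:
play_rows(translation=[[-2,0,0],[-3,0,0],[-3.6,0,0],[-4.2,0,0],[-5,0,0],[-5.8,0,0],[-6.6,0,0],[-7.4,0,0],[-8.2,0,0],[-9,0,0],[-9.8,0,0],[-10.6,0,0],[-11.4,0,0],[-12.2,0,0],[-12.8,0,0],[-13.3,0,0],[-13.5,0,0],[-13.5,0,0]], turn=[[0,0,0],[0,0,0],[0,0,0],[0,0,0],[0,0,0],[0,0,0],[0,0,0],[0,0,0],[0,0,0],[0,0,0],[0,0,0],[0,0,0],[0,0,0],[0,0,0],[0,0,0],[0,0,0],[0,0,0],[0,0,0]], fingers=[0.13,0.13,0.13,0.13,0.13,0.13,0.13,0.13,0.13,0.13,0.13,0.13,0.13,0.13,0.13,0.13,0.13,0.13])

```text
time_s: 9.15
eef_pos: [0.6827, 0.1715, 0.0183]
tool_rot: [2.429, 1.992, -0.002]
wrist_force: [-0.1, 0.1, 0.6]
grip_width: 0.0495
gripper_force: 0.2
```

```bash
cat > look.py <<'E'
import sys
from h import *
n=sys.argv[1]
s=bot.read_state();print(s["time_s"],s["eef_pos"],b(s["eef_pos"]),s["wrist_force"],s["torque"])
t=save("top",n)
c,r=np.meshgrid(np.arange(800),np.arange(400))
P=M+(-.28+c*.0005)[...,None]*ex+(.10-r*.0005)[...,None]*ey
uv=w2px("top",np.dstack([P,np.full(c.shape,.008)]).reshape(-1,3)).reshape(400,800,2).astype(np.float32)
p=cv2.remap(cv2.cvtColor(t,cv2.COLOR_RGB2BGR),uv[...,0],uv[...,1],cv2.INTER_CUBIC)
p=cv2.convertScaleAbs(p,alpha=1.4);p[200,::4]=(0,0,255)
cv2.imwrite(f"pics/{n}b.png",p)
E
python3 look.py t2
```

```text
9.15 [0.68268155 0.17154098 0.01825331] [-0.16383482 -0.00051017] [-0.08521708  0.14007166  0.63325731] [ 0.02991268  0.02095181 -0.01896287]
```

View pics/t2b.png

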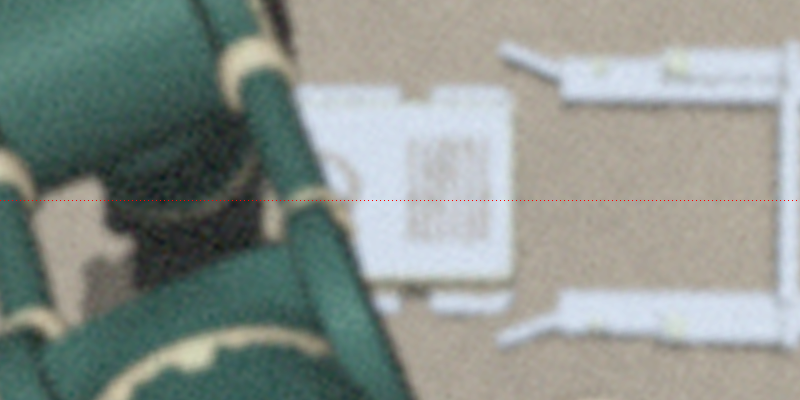

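The nose is 23 mm before the mouth (col 513), about 1 mm towards the robot and straight. I'll enter the track slowly.

Request:
play_rows(translation=[[-0.4,0,0],[-0.8,0.05,0],[-1.2,0.1,0],[-1.6,0.1,0],[-2,0.1,0],[-2.4,0.1,0],[-2.8,0.1,0],[-3.2,0.1,0],[-3.6,0.1,0],[-4,0.1,0],[-4.4,0.1,0],[-4.8,0.1,0],[-5.1,0.1,0],[-5.4,0.1,0],[-5.4,0.1,0]], turn=[[0,0,0],[0,0,0],[0,0,0],[0,0,0],[0,0,0],[0,0,0],[0,0,0],[0,0,0],[0,0,0],[0,0,0],[0,0,0],[0,0,0],[0,0,0],[0,0,0],[0,0,0]], fingers=[0.13,0.13,0.13,0.13,0.13,0.13,0.13,0.13,0.13,0.13,0.13,0.13,0.13,0.13,0.13])

```text
time_s: 10.7
eef_pos: [0.6735, 0.1187, 0.0188]
tool_rot: [2.429, 1.992, -0.0]
wrist_force: [-0.0, 0.8, -0.2]
grip_width: 0.0499
gripper_force: 0.0
```

```bash
python3 look.py t3
```

```text
10.7 [0.67354013 0.11867366 0.01877462] [-0.11019767  0.00074435] [-0.04851728  0.77821245 -0.20879398] [-0.10246557  0.0257837  -0.04932757]
```

View pics/t3b.png

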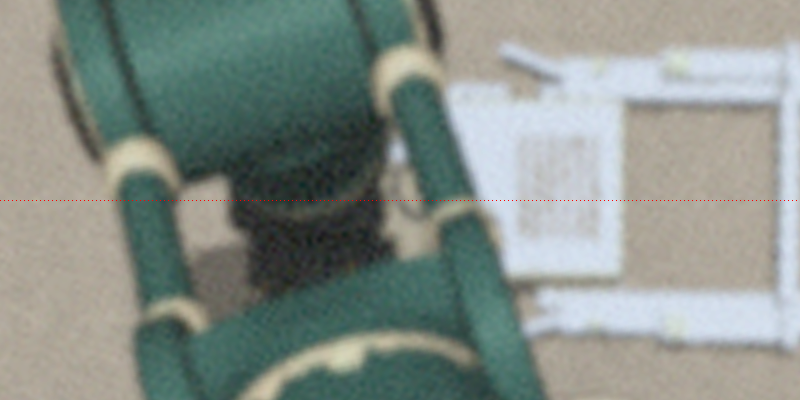

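The nose is about 30 mm inside the track, under the lips and straight. I'll push on against the clips in small steps.

Request:
play_rows(translation=[[-0.3,0,0],[-0.6,0,0],[-0.9,0,0],[-1.2,0,0],[-1.5,0,0],[-1.8,0,0],[-2.1,0,0],[-2.4,0,0],[-2.7,0,0],[-3,0,0]], turn=[[0,0,0],[0,0,0],[0,0,0],[0,0,0],[0,0,0],[0,0,0],[0,0,0],[0,0,0],[0,0,0],[0,0,0]], fingers=[0.13,0.13,0.13,0.13,0.13,0.13,0.13,0.13,0.13,0.13])

```text
time_s: 11.75
eef_pos: [0.6678, 0.0897, 0.0189]
tool_rot: [-2.429, -1.992, -0.001]
wrist_force: [0.1, 6.6, 1.3]
grip_width: 0.0499
gripper_force: 3.6
```

Request:
play_rows(translation=[[-0.2,0,0],[-0.4,0,0],[-0.6,0,0],[-0.8,0,0],[-1,0,0],[-1.2,0,0],[-1.4,0,0],[-1.6,0,0],[-1.8,0,0],[-2,0,0]], turn=[[0,0,0],[0,0,0],[0,0,0],[0,0,0],[0,0,0],[0,0,0],[0,0,0],[0,0,0],[0,0,0],[0,0,0]], fingers=[0.13,0.13,0.13,0.13,0.13,0.13,0.13,0.13,0.13,0.13])

```text
time_s: 12.75
eef_pos: [0.6641, 0.0716, 0.0189]
tool_rot: [-2.429, -1.991, -0.003]
wrist_force: [0.5, 7.6, 1.2]
grip_width: 0.0498
gripper_force: 3.6
```

Request:
play_rows(translation=[[-0.2,0,0],[-0.4,0,0],[-0.6,0,0],[-0.8,0,0],[-1,0,0],[-1.2,0,0],[-1.4,0,0],[-1.6,0,0],[-1.7,0,0],[-1.8,0,0]], turn=[[0,0,0],[0,0,0],[0,0,0],[0,0,0],[0,0,0],[0,0,0],[0,0,0],[0,0,0],[0,0,0],[0,0,0]], fingers=[0.13,0.13,0.13,0.13,0.13,0.13,0.13,0.13,0.13,0.13])

```text
time_s: 13.75
eef_pos: [0.6606, 0.0539, 0.0189]
tool_rot: [-2.429, -1.991, -0.003]
wrist_force: [1.6, 7.4, 0.5]
grip_width: 0.0497
gripper_force: 3.6
```

Request:
play_rows(translation=[[-0.1,0,0],[-0.2,0,0],[-0.3,0,0],[-0.4,0,0]], turn=[[0,0,0],[0,0,0],[0,0,0],[0,0,0]], fingers=[0.13,0.13,0.13,0.13])

```text
time_s: 14.15
eef_pos: [0.6597, 0.0497, 0.0189]
tool_rot: [-2.429, -1.992, -0.002]
wrist_force: [0.7, 5.1, 1.1]
grip_width: 0.0499
gripper_force: 2.6
```

Request:
play_rows(translation=[[-0.1,0,0],[-0.2,0,0],[-0.3,0,0]], turn=[[0,0,0],[0,0,0],[0,0,0]], fingers=[0.13,0.13,0.13])

```text
time_s: 14.45
eef_pos: [0.6586, 0.0454, 0.0187]
tool_rot: [-2.429, -1.992, 0.001]
wrist_force: [-0.8, 3.0, 2.6]
grip_width: 0.0498
gripper_force: 1.5
```

Request:
play_rows(translation=[[-0.1,0,0],[-0.2,0,0]], turn=[[0,0,0],[0,0,0]], fingers=[0.13,0.13])

```text
time_s: 14.65
eef_pos: [0.6585, 0.0435, 0.0187]
tool_rot: [2.429, 1.992, 0.0]
wrist_force: [0.9, 5.8, 2.0]
grip_width: 0.0497
gripper_force: 2.9
```

Request:
play_rows(translation=[[-0.1,0,0],[-0.1,0,0]], turn=[[0,0,0],[0,0,0]], fingers=[0.13,0.13])

```text
time_s: 14.85
eef_pos: [0.6588, 0.0433, 0.0187]
tool_rot: [-2.43, -1.991, -0.003]
wrist_force: [1.8, 4.8, -0.5]
grip_width: 0.0497
gripper_force: 2.8
```

Request:
play_rows(translation=[[-0.1,0,0],[-0.1,0,0]], turn=[[0,0,0],[0,0,0]], fingers=[0.13,0.13])

```text
time_s: 15.05
eef_pos: [0.6589, 0.0433, 0.0189]
tool_rot: [-2.43, -1.99, -0.005]
wrist_force: [2.9, 7.5, -0.2]
grip_width: 0.0496
gripper_force: 4.2
```

The arm has stopped advancing with the nose at about 106 mm, where vision put the stop. I'll press a bit more firmly and watch the force.

Request:
play_rows(translation=[[-0.1,0,0],[-0.2,0,0],[-0.2,0,0]], turn=[[0,0,0],[0,0,0],[0,0,0]], fingers=[0.13,0.13,0.13])

```text
time_s: 15.35
eef_pos: [0.6591, 0.043, 0.0192]
tool_rot: [-2.43, -1.988, -0.009]
wrist_force: [4.2, 14.1, 1.0]
grip_width: 0.05
gripper_force: 7.0
```

Request:
play_rows(translation=[[-0.1,0,0],[-0.2,0,0],[-0.2,0,0]], turn=[[0,0,0],[0,0,0],[0,0,0]], fingers=[0.13,0.13,0.13])

```text
time_s: 15.65
eef_pos: [0.6592, 0.0429, 0.0195]
tool_rot: [-2.43, -1.986, -0.013]
wrist_force: [3.6, 20.1, 0.1]
grip_width: 0.0497
gripper_force: 9.9
```

It is firm at 20 N with no more travel. I'll back off and look.

Request:
play_rows(translation=[[1,0,0],[2.5,0,0],[5,0,0],[7,0,-4],[9,0,-9],[12,0,-14],[14,0,-19],[14,0,-22],[14,0,-22]], turn=[[0,0,0],[0,0,0],[0,0,0],[0,0,0],[0,0,0],[0,0,0],[0,0,0],[0,0,0],[0,0,0]], fingers=[0.13,0.13,0.13,0.13,0.13,0.13,0.13,0.13,0.13])

```text
time_s: 16.55
eef_pos: [0.6891, 0.1771, 0.2481]
tool_rot: [2.422, 1.989, 0.019]
wrist_force: [1.2, 0.5, 0.5]
grip_width: 0.0498
gripper_force: 0.0
```

```bash
python3 look.py t4
```

```text
16.55 [0.68905093 0.17710497 0.24808049] [-0.17052549  0.00466303] [1.24086044 0.51507052 0.54433707] [-0.02188195  0.08171755 -0.00024267]
```

View pics/t4b.png

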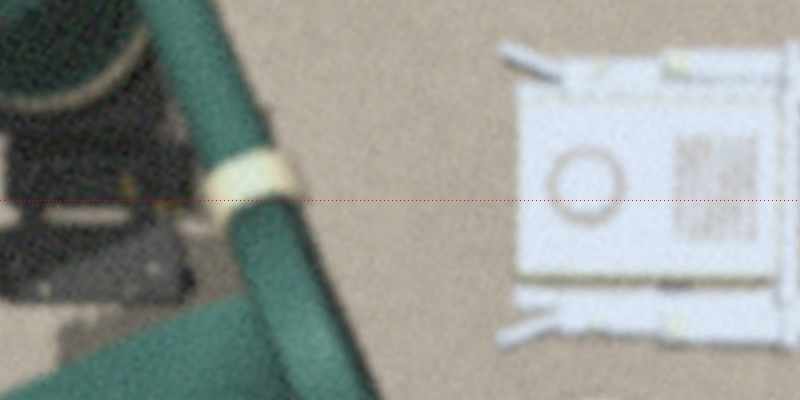

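The nose lies against the stop bar (col ~778), centred and straight. The force dropped to 3 N, which fits the clips springing in, and then it held firm at 20 N.

```bash
python3 -c "
from station import bot
print(bot.hand_in())"
```

```text
the job is handed in; nothing more can be done
None
```

I handed the job in with the receiver pushed home against the stop bar, centred and straight in the last top view, and the gripper clear. The clips are hidden under the lips, so the click is judged from the push force only, which dropped to 3 N near the end and then held at 20 N with no more travel. The hand-in gave no verdict.

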